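# Stack the tins and light the top one with the torch

### The job

Stack the two loose tins squarely, lids up, on the tin that stands on the cork mat, so that all three form one neat column, and let go of it. Then draw the yellow torch out of its charging holder, tilt it about half way between upright and level, and hold it raised with its lens aimed at the middle of the top tin's lid from about a hand's width (10 cm) away, so that the date on it can be read. Leave the bottom tin where it is, leave the tub and the two jars alone, and finish while still holding the torch in the air like that, touching nothing else with it.

Things in the scene. Friction and masses are not known exactly. Their poses are not given: they have to be found in the camera images.
- mat: Cork mat lying on the worktop, fixed, 120 x 160 x 6 mm. Origin: centre of its underside; y along the 160 mm side, z up
- tin_base: The bottom tin of the column, on the cork mat: oblong food tin, cream sides and dark blue lid, 63 x 105 x 25 mm (solid body 60 mm along its x, 100 mm along its y, 25 mm high, closed and alike under a half turn), 150 g as built (real mass 0.8 to 1.3 times that). Origin: centre of its underside; z up through the lid, y along its length
- tin_a: One of the two loose tins on the bare worktop: oblong food tin, cream sides and dark blue lid, 63 x 105 x 25 mm (solid body 60 mm along its x, 100 mm along its y, 25 mm high, closed and alike under a half turn), 150 g as built (real mass 0.8 to 1.3 times that). Origin: centre of its underside; z up through the lid, y along its length
- tin_b: The other loose tin on the bare worktop: oblong food tin, cream sides and dark blue lid, 63 x 105 x 25 mm (solid body 60 mm along its x, 100 mm along its y, 25 mm high, closed and alike under a half turn), 150 g as built (real mass 0.8 to 1.3 times that). Origin: centre of its underside; z up through the lid, y along its length
- tin_a_lid (a point): Middle of the lid of tin_a, on its top face, 25 mm above its underside
- tin_b_lid (a point): Middle of the lid of tin_b, on its top face, 25 mm above its underside
- holder: Grey square charging holder on a black foot, fixed. Foot 92 x 92 x 8 mm; square post 58 x 58 mm, 70 mm high, with a square well open at the top, 42 mm wide inside, its floor 10 mm above the worktop; no latch, the torch is clear after a 60 mm straight lift. Origin: centre of its underside; x and y square to its sides, z up
- torch: Yellow torch, 153 mm long, 130 to 210 g, stands loose in the holder's well, lens down, sides nearly parallel to the well's. Round silver head 36 mm wide, first 34 mm from the lens; square yellow handle 28 x 28 mm with flat sides, 34 to 146 mm from the lens; then end cap, red button. Origin: centre of the lens end; z from lens to tail, x and y square to the handle. Light shines along -z
- tub: Yoghurt tub with red fruit on it, 72 mm across, 71 mm high; bystander. Origin: centre of its underside
- jar_yellow: Spice jar with a mustard yellow cap, 45 mm across, 100 mm high; bystander. Origin: centre of its underside
- jar_black: Squat glass jar with a black cap, 61 mm across, 83 mm high; bystander. Origin: centre of its underside
Mind the look-alikes: they are no part of the job. Leave any purple or turquoise look-alike of the tin_a alone.

How it is judged (in metres and radians):
On the way, in this order (a step that is already met when the one before it is completed fails the run):
1. one loose tin stands squarely on the bottom tin, released, the torch still in its holder (distance of tin_base from where it was at the start of the episode below 0.025 m and angle between tin_base's own z axis and vertical below 0.1 rad and z of torch in the frame of holder below 0.02 m and horizontal distance between torch and holder below 0.01 m and ((horizontal distance between tin_a and tin_base below 0.012 m and angle between the x axis of tin_a and the x axis of tin_base, either way round below 0.15 rad and z of tin_a in the frame of tin_base between 0.019 and 0.031 m and angle between tin_a's own z axis and vertical below 0.1 rad and contact force between the fingers and tin_a below 0.2 N and linear speed of tin_a below 0.02 m/s) or (horizontal distance between tin_b and tin_base below 0.012 m and angle between the x axis of tin_b and the x axis of tin_base, either way round below 0.15 rad and z of tin_b in the frame of tin_base between 0.019 and 0.031 m and angle between tin_b's own z axis and vertical below 0.1 rad and contact force between the fingers and tin_b below 0.2 N and linear speed of tin_b below 0.02 m/s))), for 0.2 s.
2. both loose tins stand squarely on the bottom tin as one column, released, the torch still in its holder (distance of tin_base from where it was at the start of the episode below 0.025 m and angle between tin_base's own z axis and vertical below 0.1 rad and z of torch in the frame of holder below 0.02 m and horizontal distance between torch and holder below 0.01 m and ((horizontal distance between each of tin_a, tin_b and tin_base below 0.012 m and angle between the x axis of each of tin_a, tin_b and the x axis of tin_base, either way round below 0.15 rad and z of tin_a in the frame of tin_base between 0.019 and 0.031 m and angle between each of tin_a, tin_b's own z axis and vertical below 0.1 rad and contact force between the fingers and tin_a below 0.2 N and linear speed of each of tin_a, tin_b below 0.02 m/s and z of tin_b in the frame of tin_base between 0.044 and 0.056 m and contact force between the fingers and tin_b below 0.2 N) or (horizontal distance between each of tin_b, tin_a and tin_base below 0.012 m and angle between the x axis of each of tin_b, tin_a and the x axis of tin_base, either way round below 0.15 rad and z of tin_b in the frame of tin_base between 0.019 and 0.031 m and angle between each of tin_b, tin_a's own z axis and vertical below 0.1 rad and contact force between the fingers and tin_b below 0.2 N and linear speed of each of tin_b, tin_a below 0.02 m/s and z of tin_a in the frame of tin_base between 0.044 and 0.056 m and contact force between the fingers and tin_a below 0.2 N))), for 0.2 s.
3. the torch is drawn up out of the holder by the gripper, the column still standing (((horizontal distance between each of tin_a, tin_b and tin_base below 0.012 m and angle between the x axis of each of tin_a, tin_b and the x axis of tin_base, either way round below 0.15 rad and z of tin_a in the frame of tin_base between 0.019 and 0.031 m and angle between each of tin_a, tin_b's own z axis and vertical below 0.1 rad and contact force between the fingers and tin_a below 0.2 N and linear speed of each of tin_a, tin_b below 0.02 m/s and z of tin_b in the frame of tin_base between 0.044 and 0.056 m and contact force between the fingers and tin_b below 0.2 N) or (horizontal distance between each of tin_b, tin_a and tin_base below 0.012 m and angle between the x axis of each of tin_b, tin_a and the x axis of tin_base, either way round below 0.15 rad and z of tin_b in the frame of tin_base between 0.019 and 0.031 m and angle between each of tin_b, tin_a's own z axis and vertical below 0.1 rad and contact force between the fingers and tin_b below 0.2 N and linear speed of each of tin_b, tin_a below 0.02 m/s and z of tin_a in the frame of tin_base between 0.044 and 0.056 m and contact force between the fingers and tin_a below 0.2 N)) and z of torch in the frame of holder above 0.075 m and contact force between the fingers and torch above 1 N and contact force between torch and holder below 0.1 N), for 0.1 s.
At the end, for the whole second after the job is handed in: Three tins in a column, each within 12 mm and 0.15 rad of the bottom one (moved < 25 mm), released. Torch held still, touching only fingers, 30 to 60 deg from upright, lens over 115 mm high; lid middle within 30 mm (x, y) of beam axis, 60 to 200 mm from lens. Tub, jars moved < 30 mm (distance of tin_base from where it was at the start of the episode below 0.025 m and angle between tin_base's own z axis and vertical below 0.1 rad and ((horizontal distance between each of tin_a, tin_b and tin_base below 0.012 m and angle between the x axis of each of tin_a, tin_b and the x axis of tin_base, either way round below 0.15 rad and z of tin_a in the frame of tin_base between 0.019 and 0.031 m and angle between each of tin_a, tin_b's own z axis and vertical below 0.1 rad and contact force between the fingers and tin_a below 0.2 N and linear speed of each of tin_a, tin_b below 0.02 m/s and z of tin_b in the frame of tin_base between 0.044 and 0.056 m and contact force between the fingers and tin_b below 0.2 N and x of tin_b_lid in the frame of torch between -0.03 and 0.03 m and y of tin_b_lid in the frame of torch between -0.03 and 0.03 m and z of tin_b_lid in the frame of torch between -0.2 and -0.06 m) or (horizontal distance between each of tin_b, tin_a and tin_base below 0.012 m and angle between the x axis of each of tin_b, tin_a and the x axis of tin_base, either way round below 0.15 rad and z of tin_b in the frame of tin_base between 0.019 and 0.031 m and angle between each of tin_b, tin_a's own z axis and vertical below 0.1 rad and contact force between the fingers and tin_b below 0.2 N and linear speed of each of tin_b, tin_a below 0.02 m/s and z of tin_a in the frame of tin_base between 0.044 and 0.056 m and contact force between the fingers and tin_a below 0.2 N and x of tin_a_lid in the frame of torch between -0.03 and 0.03 m and y of tin_a_lid in the frame of torch between -0.03 and 0.03 m and z of tin_a_lid in the frame of torch between -0.2 and -0.06 m)) and angle between torch's own z axis and vertical between 0.52 and 1.05 rad and height (world z) of torch above 0.115 m and contact force between the fingers and torch above 1 N and linear speed of torch below 0.03 m/s and angular speed of torch below 0.2 rad/s and contact force between torch and holder below 0.1 N and contact force between torch and mat below 0.1 N and contact force between torch and tin_base below 0.1 N and contact force between torch and tin_a below 0.1 N and contact force between torch and tin_b below 0.1 N and contact force between torch and tub below 0.1 N and contact force between torch and jar_yellow below 0.1 N and contact force between torch and jar_black below 0.1 N and distance of each of tub, jar_yellow, jar_black from where it was at the start of the episode below 0.03 m); the arm keeps its last pose, push and grip.
It fails at once if the tub is shoved or knocked over (distance of tub from where it was at the start of the episode above 0.03 m or angle between tub's own z axis and vertical above 0.5 rad).
It fails at once if the yellow-capped jar is shoved or knocked over (distance of jar_yellow from where it was at the start of the episode above 0.03 m or angle between jar_yellow's own z axis and vertical above 0.5 rad).
It fails at once if the black-capped jar is shoved or knocked over (distance of jar_black from where it was at the start of the episode above 0.03 m or angle between jar_black's own z axis and vertical above 0.5 rad).
It also fails if it takes over 72 s, if anything falls off the work surface, if the arm or the gripper's body presses on something with over 40 N, if the wrist force passes 120 N, or if a joint passes its speed limit or range.

### The arm

A 6-joint arm with a two-finger parallel gripper is mounted at the origin on a cart in front of the work surface, level with it; the furniture and walls round the work are solid. World frame = base frame: x ahead of the robot, y to its left, z up, the work surface at z = 0. Lengths are in mm, angles in degrees, forces in N, time in s.
With the tool pointing down it reaches from about 275 to 825 mm from the base axis. Payload 5.2 kg.
Tool frame: the origin (TCP) lies at the very end of the fingers, on their centre line; the grasp point (between the pads) lies 19 mm behind it; z points along the fingers, y is the line along which they close (so a half turn about z gives the same grasp; the last joint's range is limited). The gripper opens to 93 mm and grips with 3 to 60 N. Pads are 15 mm wide; open, the fingers measure 128 mm over their backs; the gripper's body (75 mm by 188 mm) begins 65 mm behind the grasp point.
Start: joints at [-84.213, 14.817, 87.949, -0, 77.235, -11.62], TCP at [164.553, -524.812, 198.453] pointing down, gripper open.
Joint ranges: [-179.93, 179.93], [-52.35, 119.4], [10.71, 147.94], [-69.91, 249.91], [12.55, 155.21], [-178.61, 178.61]. Speed limits (degrees/s): [147.25, 147.25, 180, 180, 180, 180].

### API

Orientations are given as a 3x3 rotation matrix whose columns are the frame's x, y, z axes.
In Python, from bench import r, command_gripper, vision, sign_off gives the robot as it stands. Calls block until the motion is done:
- r.movep(position, orientation): joint-space move of the TCP to a pose.
- r.move_l(position, rotation=None, velocity=150, f_stop=None): straight line of the TCP; rotation=None keeps the orientation; velocity is the mean speed in mm/s. With f_stop (N) it stops when the force on the tool has changed by that much, and returns True; else False.
- r.set_joints(angles): joint-space move.
- command_gripper(opening, grip_force=None): opening from 0.0 (shut) to 1.0 (fully open); grip_force is the grip in N (None keeps the last); returns when the fingers have stopped.
- r.wait(seconds).
- r.solve_ik(position, orientation): joint angles nearest the present ones, or None.
- vision.capture(name): name is "side" or "top" or "wrist"; returns a dict with "color" (420x560x3 uint8, red, green, blue), "depth" (420x560 float32, mm along the optical axis (not along the pixel's ray), 0 where there is no reading), "mtx" (3x3 intrinsics, pixels), "k1" (the pictures are not rectified: a ray, as slopes to the right and down, at radius r is drawn at 1 + k1 r^2 times it, then the intrinsics apply), "T" (4x4, takes a point from camera to world coordinates). Camera axes: x right, y up, looking along -z (the intrinsics and any distortion apply to the point x, -y, -z); pixel columns grow to the right and rows downward; lengths in mm; the calibration is good to about 2 mm. A picture is of the moment at which its call begins.
A pose or a line that the arm cannot do raises r.MotionError and nothing moves.
- sign_off(): hands the job in; it is judged then, once.
Trained networks look in the newest picture that a camera, given by its name, has taken for a name from the list of things; names that differ only in an ending like _2 or _b are one class to them, and where a whole thing is asked for, a point or a joint stands for the part that bears it (a point fixed in the world has none). Each returns a list of dicts, best first, with "score" (0 to 1); they miss things now and then, are a little off and sometimes report something else, mostly with a low value. They report only what shows in the picture. A call takes as long as a camera call. They do not tell look-alikes from the thing itself.
- vision.outline_of(camera, target): "region" (420x560 bool, what is visible of it) and "xy" ([column, row] in pixels, amid what is visible of it).
Readings, each from a call of its own:
- r.get_t(): time.
- r.get_q(): joint angles.
- r.get_qd(): joint speeds.
- r.get_joint_efforts(): joint torques, N m.
- r.get_tool_pos(): TCP position.
- r.get_tcp_rot(): TCP orientation.
- r.get_contact_force(): force on the tool from outside, world axes, zero at the start.
- r.get_moment(): the same for the moment, N m.
- r.get_gripper_width(): opening from 0.0 (shut) to 1.0 (fully open).
- r.get_grasp_force(): force on a finger pad.
Only numpy, scipy, OpenCV 4.12 (cv2) and the standard library are available. Lean on these libraries where they do the work, as an engineer would, in place of code of your own. Each camera call takes 0.05 s, during which the arm holds its last target. There are 200 camera calls.

## Working session

There is one attempt and no reset: what is moved stays moved. The work goes in short steps, each a Python script; the robot and the scene stay as the last script left them, time stands still between calls to the robot, and variables do not carry over. Pictures are saved under pics/ and viewed, at most 10 in all, crops included, and the job is handed in when it is done.

```bash
mkdir -p pics
cat > h.py <<'E'
import numpy as np, cv2
from bench import r, command_gripper, vision, sign_off
def cloud(c):
    """world xyz (mm) for every pixel, nan where no depth"""
    K,k1=c["mtx"],c["k1"]; h,w=c["depth"].shape
    uv=np.stack(np.meshgrid(np.arange(w),np.arange(h)),-1).reshape(-1,1,2).astype(float)
    n=cv2.undistortPoints(uv,np.array(K,float),np.array([k1,0,0,0.])).reshape(h,w,2)
    d=np.where(c["depth"]>0,c["depth"],np.nan)
    P=np.stack([n[...,0]*d,-n[...,1]*d,-d],-1)
    T=np.array(c["T"]); return P@T[:3,:3].T+T[:3,3]
def save(c,name,box=None,scale=1):
    im=c["color"][...,::-1]
    if box: im=im[box[1]:box[3],box[0]:box[2]]
    cv2.imwrite("pics/"+name,cv2.resize(im,None,fx=scale,fy=scale,interpolation=cv2.INTER_CUBIC))
def down(yaw):
    """tool pointing down, finger closing line (y) at yaw degrees from world x"""
    a=np.radians(yaw); y=np.array([np.cos(a),np.sin(a),0]); z=np.array([0,0,-1.])
    return np.stack([np.cross(y,z),y,z],1)
E
cat > look.py <<'E'
from h import *
import sys
np.set_printoptions(precision=1,suppress=True)
ims=[]
for cam in ("top","side"):
    c=vision.capture(cam); ims.append(c["color"]); X=cloud(c)
    print(cam,"cam at",np.array(c["T"])[:3,3])
    for t in ("mat","tin_base","tin_a","holder","torch","tub","jar_yellow","jar_black"):
        for o in vision.outline_of(cam,t)[:5]:
            m=o["region"]; p=X[m]; p=p[~np.isnan(p).any(1)]
            if len(p)<20: continue
            ztop=np.percentile(p[:,2],95); q=p[p[:,2]>ztop-6]
            rc=cv2.minAreaRect(q[:,:2].astype(np.float32))
            col=c["color"][m].mean(0)
            print(t,round(o["score"],2),np.array(o["xy"]),"ztop",round(ztop,1),"med",np.median(q,0),"rect",np.array(rc[0]),np.array(rc[1]),round(rc[2],1),"rgb",col)
cv2.imwrite("pics/a_top.png",ims[0][...,::-1]);cv2.imwrite("pics/a_side.png",ims[1][...,::-1])
E
python3 look.py
```

```text
top cam at [  84.2   76.6 1554. ]
mat 0.79 [381.6 247.5] ztop 12.0 med [ 476.4 -248.5    8.4] rect [ 471.8 -248.5] [ 70.5 159.4] 9.2 rgb [153.7 123.3  93.2]
mat 0.36 [207.4 259.6] ztop 28.7 med [418.3 329.1  25.3] rect [418.5 328.9] [104.6  63.1] 81.7 rgb [95.7 93.9 93.3]
tin_base 0.47 [371.8 257.7] ztop 34.8 med [ 440.8 -217.4   31.3] rect [ 445.9 -225.7] [37.1 96.9] 14.5 rgb [101.   97.3  94. ]
tin_a 0.98 [206.3 200.7] ztop 28.8 med [609.5 351.1  24.9] rect [607.5 350.8] [106.   63.4] 88.5 rgb [97.6 95.5 93.5]
tin_a 0.82 [205.7 257.9] ztop 28.8 med [418.4 330.4  25.4] rect [418.5 329.1] [105.1  63.1] 81.2 rgb [95.7 93.8 93.3]
tin_a 0.74 [200.  168.1] ztop 28.1 med [736.4 375.   24.5] rect [736.6 375.8] [ 64.6 105.7] 11.9 rgb [ 71.1 139.3 133.1]
tin_a 0.68 [251.4 251.6] ztop 27.6 med [428.4 188.2  24.2] rect [429.2 186.7] [ 62. 103.] 30.2 rgb [ 68.1 142.  135.7]
tin_a 0.58 [156.4 242.2] ztop 29.3 med [457.  493.2  25.9] rect [456.9 494.3] [106.   64.8] 36.5 rgb [105.9  64.7 121.6]
holder 0.75 [281.4 216.2] ztop 71.9 med [577.3  93.8  70.1] rect [586.   94.4] [57.9 59.4] 83.9 rgb [73
[... 2027 characters left out ...]
6.9  99.4 159.8] rect [587.3  97.3] [26.5 24. ] 82.1 rgb [167.9 133.2  55.7]
tub 0.76 [339.1 192.8] ztop 71.6 med [399.9  11.7  69.5] rect [400.9   7.4] [71.7 64.8] 78.3 rgb [149.6 141.  125.7]
jar_yellow 0.91 [237.7 187. ] ztop 100.5 med [718.4  39.7  99.2] rect [720.2  37.5] [39.4 44.8] 12.5 rgb [173.  145.4 108. ]
jar_yellow 0.62 [324.8 157.5] ztop 8.6 med [ 467.4 -236.9    5.7] rect [ 438.5 -248.9] [164.3 115.9] 89.2 rgb [203.9 162.2 112.3]
jar_black 0.82 [216.9 233.2] ztop 83.5 med [726.1 240.   81.2] rect [726.2 239.2] [55.4 58. ] 43.2 rgb [136.7 123.6 103.6]
jar_black 0.41 [325.6 165.2] ztop 9.2 med [ 463.1 -223.7    5.9] rect [ 438.9 -248.4] [165.2 115.1] 89.2 rgb [198.9 159.  110.7]
```

View pics/a_top.png

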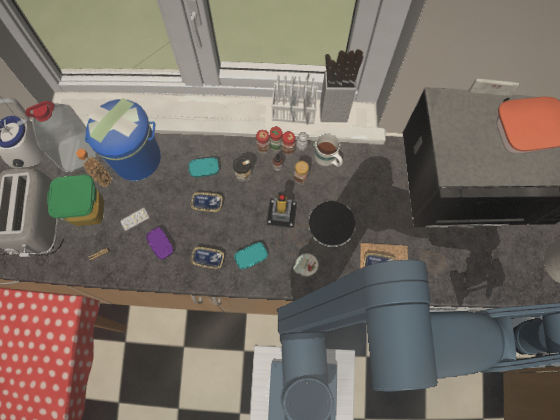

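View pics/a_side.png

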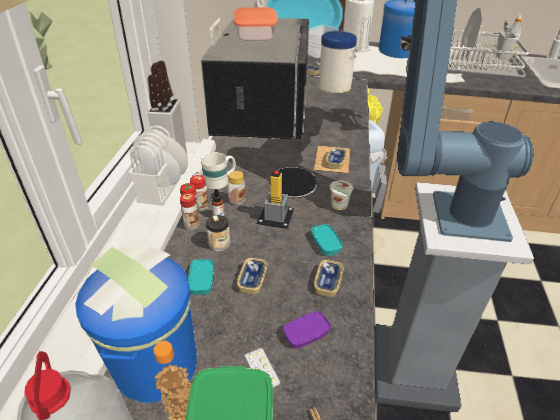

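The loose cream/blue-lid tins are at top px (206,201) and (206,258). The look-alikes are turquoise at (204,167) and (251,255) and purple at (160,243), and none of these has the dark blue lid. The base tin is on the mat at about (378,258), partly hidden by the arm. I'll move the arm over the first tin, confirm it close up, and measure the base once it is clear.

```bash
cat > meas.py <<'E'
from h import *
def tin(cam,near,X,c,zmin,zmax):
    """min-area rectangle of points near xy within a height band -> centre, sizes, long-axis angle"""
    m=(np.abs(X[...,2]-(zmin+zmax)/2)<(zmax-zmin)/2)&(np.hypot(X[...,0]-near[0],X[...,1]-near[1])<85)
    n,lab,st,_=cv2.connectedComponentsWithStats(m.astype(np.uint8))
    q=X[lab==1+np.argmax(st[1:,4])]
    (cx,cy),(w,h),a=cv2.minAreaRect(q[:,:2].astype(np.float32))
    if h>w: a+=90; w,h=h,w
    a=(a+90)%180-90 if False else a%180
    return np.round([cx,cy,w,h,a,np.median(q[:,2])],1)
E
python3 - <<'E'
from meas import *
p=r.get_tool_pos(); R=r.get_tcp_rot()
r.move_l([p[0],p[1],330])
print("yaw now",R[:,1])
Y=-8; 
for y in (-8,172):
    q=r.solve_ik([418,330,250],down(y)); print(y,q)
q=[r.solve_ik([418,330,250],down(y)) for y in (-8,172)]
q=min([k for k in q if k is not None],key=lambda k:abs(k[5])); r.set_joints(q)
c=vision.capture("wrist"); save(c,"b_wrist.png"); X=cloud(c)
print("wrist tin1",tin("wrist",(418,330),X,c,14,34))
c=vision.capture("top"); X=cloud(c); save(c,"b_top.png",(340,200,460,300),5)
print("top base",tin("top",(430,-232),X,c,23,42),"tin2",tin("top",(609,351),X,c,16,34))
b=(np.abs(X[...,1]+450)<200)&(X[...,0]<900)&(X[...,2]>60); P=X[b]; print("oven area",np.nanpercentile(P,[1,50,99],axis=0))
c=vision.capture("side"); X=cloud(c)
print("side base",tin("side",(430,-232),X,c,22,38),"tin2",tin("side",(609,351),X,c,14,34))
b=(X[...,1]<-250)&(X[...,1]>-700)&(X[...,0]<850)&(X[...,0]>300)&(X[...,2]>60); P=X[b]; print("oven area",np.nanpercentile(P,[1,50,99],axis=0))
print(r.get_t())
E
```

```text
yaw now [ 2.99147013e-01 -9.54207034e-01  3.02681968e-05]
-8 [ 2.62820460e+01  1.13020948e+01  8.52878373e+01 -2.54444375e-14
  8.34100679e+01  3.42820460e+01]
172 [ 2.62820460e+01  1.13020948e+01  8.52878373e+01 -2.54444375e-14
  8.34100679e+01 -1.45717954e+02]
wrist tin1 [417.9 328.3 105.4  61.8  82.9  22.7]
top base [ 424.7 -231.4  104.6   64.5   83.3   28.7] tin2 [609.2 321.4  67.6  48.    5.1  22.1]
oven area [[ 558.31498021 -645.36179428   67.25723653]
 [ 700.99961646 -464.73035754  311.24661809]
 [ 895.19076469 -327.71441381  387.99462102]]
side base [ 426.6 -193.9   56.1   29.7  179.6   28.1] tin2 [609.5 352.  108.5  62.9  86.5  21.1]
oven area [[ 561.39445018 -683.9133905    64.28878719]
 [ 713.86985949 -347.26293309  265.01386981]
 [ 846.89006432 -327.61843221  384.77430377]]
5.2083
```

View pics/b_wrist.png

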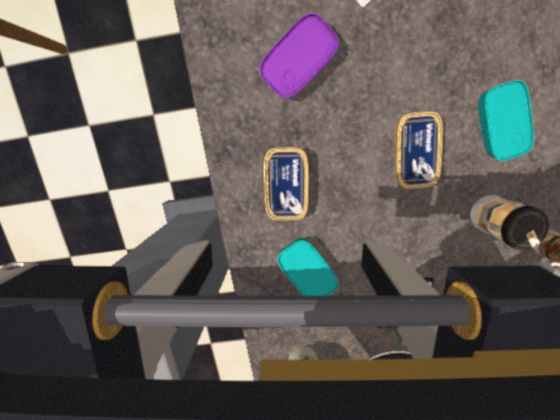

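View pics/b_top.png

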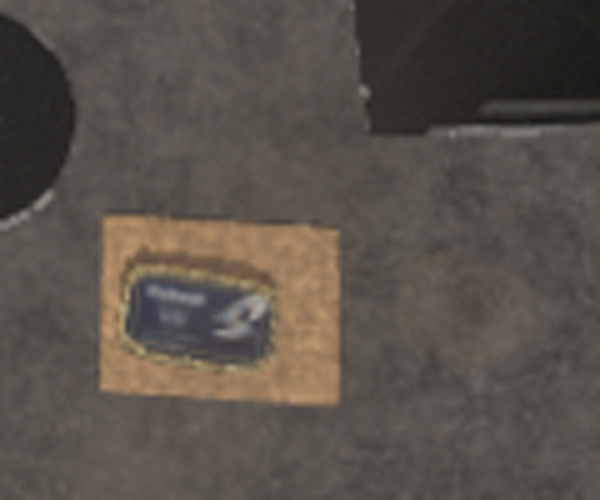

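Wrist view: the loose blue-lid tins are at (287,184) and (420,150). The turquoise tins at (308,267) and (508,120) and the purple one at (300,55) are the look-alikes. The base tin (top crop (200,315)) is now unobstructed. I'll grasp the first tin.

```bash
cat >> meas.py <<'E'
def hover(xyz,yaw):
    q=[k for k in (r.solve_ik(xyz,down(y)) for y in (yaw,yaw+180)) if k is not None]
    j=r.get_q(); r.set_joints(min(q,key=lambda k:abs(k[5]-j[5])))
def wrist_tin(near,zmin,zmax):
    c=vision.capture("wrist"); return tin("wrist",near,cloud(c),c,zmin,zmax)
def pick(x,y,yaw):
    hover([x,y,110],yaw)
    R=r.get_tcp_rot()
    print("pick stop",r.move_l([x,y,4],velocity=90,f_stop=15))
    command_gripper(0.0,25); r.wait(.2)
    print("w",r.get_gripper_width()*93,"F",r.get_grasp_force(),"z",r.get_tool_pos())
    r.move_l([x,y,130],velocity=120)
    print("lifted w",r.get_gripper_width()*93)
E
python3 - <<'E'
from meas import *
pick(418,328.6,-7.2)
p=r.get_tool_pos(); r.move_l([p[0],p[1],260])
hover([425,-231,250],-6.5)
print(wrist_tin((425,-231),23,42))
c=vision.capture("top"); print("top",tin("top",(425,-231),cloud(c),c,23,42))
c=vision.capture("wrist"); save(c,"c_wrist.png"); print(r.get_t(),r.get_tool_pos())
E
```

```text
pick stop False
w 0.6804485288079266 F 2.595075946301222 z [418.59070245 329.00394322   4.79446887]
lifted w 0.7825328446937785
[ 425.4 -233.2  103.9   62.4   84.3   28.8]Traceback (most recent call last):
  File "<stdin>", line 6, in <module>
  File "meas.py", line 6, in tin
    q=X[lab==1+np.argmax(st[1:,4])]
               ~~~~~~~~~^^^^^^^^^^
    return _wrapfunc(a, 'argmax', axis=axis, out=out, **kwds)
    return bound(*args, **kwds)
ValueError: attempt to get argmax of an empty sequence
```

Run:
```python
from meas import *
c=vision.capture("wrist"); save(c,"c_wrist.png"); print(r.get_t(),r.get_tool_pos(),r.get_gripper_width(),r.get_contact_force())
c=vision.capture("side"); X=cloud(c); print("side tin1",tin("s",(418,330),X,c,14,34))
save(c,"c_side.png",(180,120,400,340),2.7)
```

```text
13.1917 [ 425.4047521  -230.29166193  250.03978283] 0.005779427504996228 [-0.11509526 -1.28028919  0.88521189]
side tin1 [418.  329.6 109.2  60.9  83.   21.1]
```

View pics/c_wrist.png

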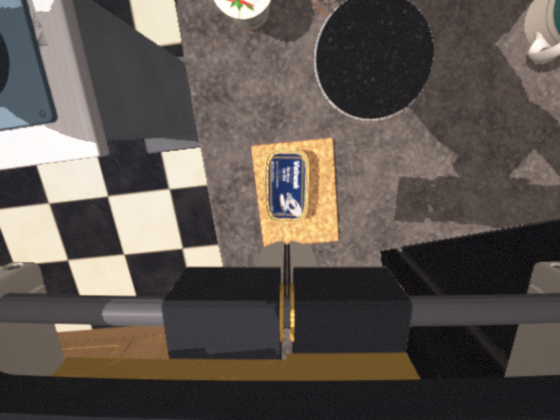

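View pics/c_side.png

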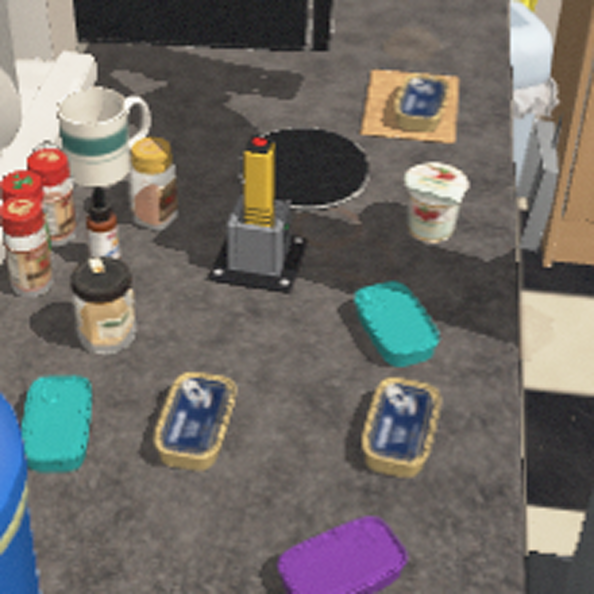

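The fingers shut to zero at a reported z of 5 mm, yet the tin did not move. I'll go back, look at the fingers around the tin before closing, and close in steps.

Run:
```python
from meas import *
command_gripper(1.0); print("open",r.get_gripper_width())
hover([418,329,110],-7.2)
print(r.move_l([418,329,4],velocity=100,f_stop=15),r.get_tool_pos(),r.get_tcp_rot().round(2).tolist(),r.get_gripper_width(),r.get_contact_force())
c=vision.capture("side"); save(c,"d_side.png",(260,200,420,320),5)
for o in (.75,.6):
    command_gripper(o,25); print(o,r.get_gripper_width(),r.get_grasp_force(),r.get_contact_force(),r.get_t())
```

```text
open 0.9970615817319342
False [418.52288613 329.26278878   4.58977461] [[0.13, 0.99, 0.0], [0.99, -0.13, 0.0], [0.0, 0.0, -1.0]] 0.9981829159242466 [ 0.0358859  -0.47885838 -0.8904167 ]
0.75 0.751253375837038 0.0 [ 0.78233089 -0.5319955   0.04555025] 18.6583
0.6 0.6023892052184947 2.972490875981748 [-1.39034551 -1.0819862   5.85862404] 19.15
```

View pics/d_side.png

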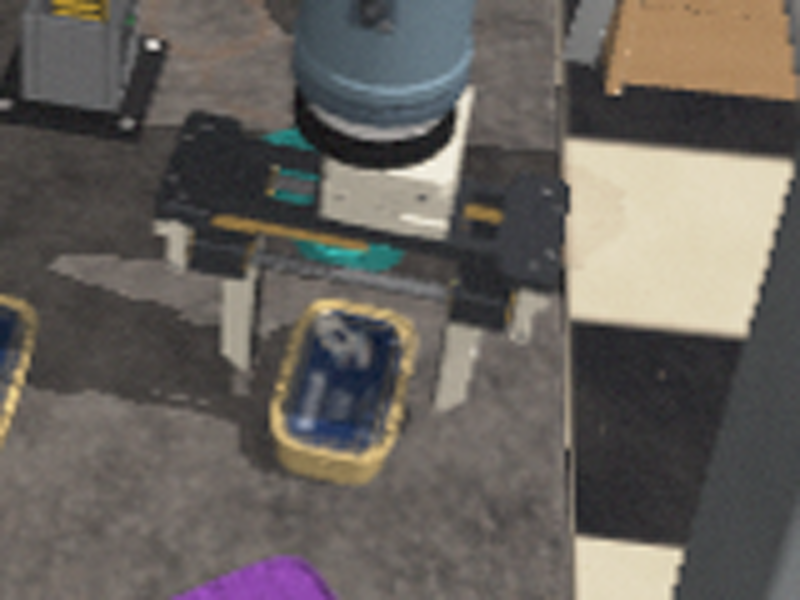

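In the picture the fingers straddle the tin (crop centre (345,390)). At 56 mm they push up off the rim with a 6 N upward force, so the pads sit too high. I'll open, go lower and close harder.

Run:
```python
from meas import *
command_gripper(1.0)
print(r.move_l([418,329,-1],velocity=30,f_stop=6),r.get_tool_pos(),r.get_contact_force())
for o in (.7,.64,.6,.5):
    command_gripper(o,40); print(o,r.get_gripper_width(),r.get_grasp_force(),r.get_contact_force(),r.get_t())
    if r.get_grasp_force()>15: break
```

```text
False [417.70574879 328.85653098  -1.3607101 ] [-0.47074282  0.11540689  1.00405848]
0.7 0.6994292121053163 0.0 [ 0.37687707 -0.23908741  0.09645409] 20.9167
0.64 0.6431178435797621 8.832658901810646 [-0.59338244 -0.33378175 -0.28638585] 21.25
0.6 0.6369265579074274 39.999946653842926 [-0.7810912   0.83469564 -0.42468647] 21.4667
```

Solid grip now: 59 mm at 40 N. I'll place it.

```bash
cat >> meas.py <<'E'
def place(x,y,yaw,ztop):
    """ztop: expected reported TCP z at contact"""
    p=r.get_tool_pos(); r.move_l([p[0],p[1],230],velocity=250)
    print("held",r.get_gripper_width(),r.get_grasp_force())
    hover([x,y,ztop+70],yaw)
    r.move_l([x,y,ztop+12],velocity=120); r.wait(.2)
    print("contact",r.move_l([x,y,ztop-4],velocity=20,f_stop=3),r.get_tool_pos(),r.get_contact_force())
    command_gripper(.72); r.wait(.1); command_gripper(1.0)
    r.move_l([x,y,250],velocity=250)
    print("t",r.get_t())
E
python3 - <<'E'
from meas import *
place(425.2,-232,-6.2,30)
print("stack1 wrist",wrist_tin((425,-232),48,66))
hover([609,352,250],-2.5)
print("tin2",wrist_tin((609,352),14,34))
c=vision.capture("top"); X=cloud(c); print("top stack",tin("t",(425,-232),X,c,48,66),r.get_t())
E
```

```text
held 0.6332709743579353 39.99948799610138
contact True [ 425.10102626 -231.91172646   29.66259947] [ 0.41368552 -0.28065923  4.86630747]
t 28.2333
stack1 wrist [ 425.8 -232.8  105.    62.7   82.6   53.5]
tin2 [611.  349.9 103.8  63.1  86.8  22.8]
top stack [ 425.3 -230.9  104.4   65.6   83.9   53.6] 30.575
```

Both cameras agree that tin 1 sits within 1 mm of the base. Next is tin 2.

Run:
```python
from meas import *
x,y=609.5,350.4
hover([x,y,80],-3.2)
print(r.move_l([x,y,-1],velocity=60,f_stop=6),r.get_tool_pos())
command_gripper(.5,40); print(r.get_gripper_width(),r.get_grasp_force())
if .6<r.get_gripper_width()<.68:
    place(425.2,-232,-6.2,55)
    print("stack2 wrist",wrist_tin((425,-232),73,91))
    hover([587,95,300],-6)
    c=vision.capture("wrist"); X=cloud(c); print("torch wrist",[tin("w",(587,96),X,c,150,170),tin("w",(587,96),X,c,62,78)])
    c=vision.capture("top"); print("top stack",tin("t",(425,-232),cloud(c),c,73,91))
    c=vision.capture("side"); X=cloud(c); print("side stack",tin("s",(425,-232),X,c,70,91)," torch",tin("s",(587,96),X,c,80,150),r.get_t())
```

```text
False [ 6.09880423e+02  3.50568382e+02 -4.05309707e-01]
0.6359798751363361 40.00009506940842
held 0.637364564338952 39.99931946396828
contact True [ 425.07095572 -231.88267742   54.36076848] [0.42363048 0.725093   4.43468061]
t 40.2667
stack2 wrist [ 425.7 -232.3  104.    62.4   84.2   78.1]
torch wrist [array([590.2,  95.5,  27.3,  26.7, 173.5, 161.2]), array([590. ,  94.5,  58. ,  58. , 175.3,  70.3])]
top stack [ 425.9 -230.8  106.3   65.2   82.8   78.1]
side stack [ 425.3 -230.8  110.5   59.4   85.1   77.5]  torch [584.2 105.5  32.5  17.6  29.1 115.6] 41.8417
```

The column is square: wrist, top and side agree within about 2 mm. I'll choose the final torch pose by IK while the arm hovers over the torch.

```bash
cat > aim.py <<'E'
from meas import *
lid=np.array([425.5,-231.5,81.])
def pose(az,roll,dist,lens=86,el=45):
    a,e=np.radians([az,el]); z=np.array([np.cos(e)*np.cos(a),np.cos(e)*np.sin(a),-np.sin(e)])
    h=np.cross([0,0,1],z); h/=np.linalg.norm(h); v=np.cross(z,h); b=np.radians(roll)
    y=np.cos(b)*h+np.sin(b)*v
    return lid-z*(dist+lens), np.stack([np.cross(y,z),y,z],1)
E
python3 - <<'E'
from aim import *
q0=np.array(r.get_q()); print(q0.round(),r.get_t())
out=[]
for az in range(-180,180,15):
    for roll in range(0,360,30):
        a,b=r.solve_ik(*pose(az,roll,100)),r.solve_ik(*pose(az,roll,170))
        if a is not None and b is not None: out.append((np.abs(np.array(a)-q0).max(),az,roll,np.round(a)))
for o in sorted(out,key=lambda o:o[0])[:14]: print(o)
E
```

```text
[-2. 17. 71. -0. 92.  4.] 41.8417
(np.float64(30.138384570710613), -150, 300, array([-10.,  42.,  57., -30., 114., -14.]))
(np.float64(30.13838457071064), -150, 330, array([-10.,  42.,  57., -30., 114.,  16.]))
(np.float64(31.381109275221306), -165, 300, array([-17.,  48.,  46., -26., 123.,  -9.]))
(np.float64(31.381109275221306), -165, 330, array([-17.,  48.,  46., -26., 123.,  21.]))
(np.float64(33.78817662603712), -135, 300, array([ -5.,  36.,  70., -34., 105., -19.]))
(np.float64(33.78817662603712), -135, 330, array([ -5.,  36.,  70., -34., 105.,  11.]))
(np.float64(36.191985277119855), -135, 0, array([ -5.,  36.,  70., -34., 105.,  41.]))
(np.float64(37.567469787020976), -120, 0, array([  1.,  28.,  82., -38.,  95.,  36.]))
(np.float64(37.567469787020976), -120, 300, array([  1.,  28.,  82., -38.,  95., -24.]))
(np.float64(37.567469787020976), -120, 330, array([  1.,  28.,  82., -38.,  95.,   6.]))
(np.float64(41.115651026572536), -150, 0, array([-10.,  42.,  57., -30., 114.,  46.]))
(np.float64(41.722828503885495), -105, 0, array([  5.,  20.,  95., -42.,  85.,  32.]))
(np.float64(41.722828503885495), -105, 300, array([  5.,  20.,  95., -42.,  85., -28.]))
(np.float64(41.722828503885495), -105, 330, array([  5.,  20.,  95., -42.,  85.,   2.]))
```

Run:
```python
from aim import *
x,y=588.3,95.5
hover([x,y,220],-5.5)
print(r.move_l([x,y,96],velocity=110,f_stop=12),r.get_tool_pos())
command_gripper(0.15,50); w=r.get_gripper_width(); print(w*93,r.get_grasp_force(),r.get_contact_force())
assert 24<w*93<34
r.move_l([x,y,125],velocity=40); print(r.get_contact_force())
r.move_l([x,y,300],velocity=120); r.wait(.15)
print("lifted",r.get_gripper_width()*93,r.get_grasp_force(),r.get_contact_force(),r.get_t())
r.movep(*pose(-120,330,170)); p,R=pose(-120,330,100); r.move_l(p,R,velocity=70); r.wait(.3)
print(r.get_tool_pos(),p,r.get_tcp_rot()[:,2],r.get_gripper_width()*93,r.get_grasp_force(),r.get_t())
c=vision.capture("side"); X=cloud(c); print("stack",tin("s",(425,-232),X,c,70,91)); save(c,"e_side.png",(230,80,430,230),4)
# yellow handle centre line direction
hsv=cv2.cvtColor(c["color"],cv2.COLOR_RGB2HSV); m=(hsv[...,0]>18)&(hsv[...,0]<32)&(hsv[...,1]>140)&(np.linalg.norm(X-p,axis=-1)<160)&(X[...,2]>110)
P=X[m]; print(len(P),P.mean(0),np.linalg.svd(P-P.mean(0),full_matrices=False)[2][0])
```

```text
False [588.96201144  95.52674594  96.85734275]
27.143540358412768 49.98200833797455 [ 0.63960866  0.09656957 -0.77181159]
[ 0.64790656 -0.98472312 -1.6184912 ]
lifted 27.531356884579758 49.98147010803223 [ 0.44179999  0.83040086 -1.18540998] 47.1917
[ 491.41132442 -117.4427262   212.64876353] [ 491.26093065 -117.59872696  212.5218613 ] [-0.35316317 -0.61246265 -0.70722364] 27.572462518270125 49.981529116630554 49.3417
stack [ 425.2 -230.9  108.2   59.5   84.6   77.4]
164 [ 487.73579838 -104.6760306   211.69142595] [-0.36202599 -0.67012207 -0.64797653]
```

View pics/e_side.png

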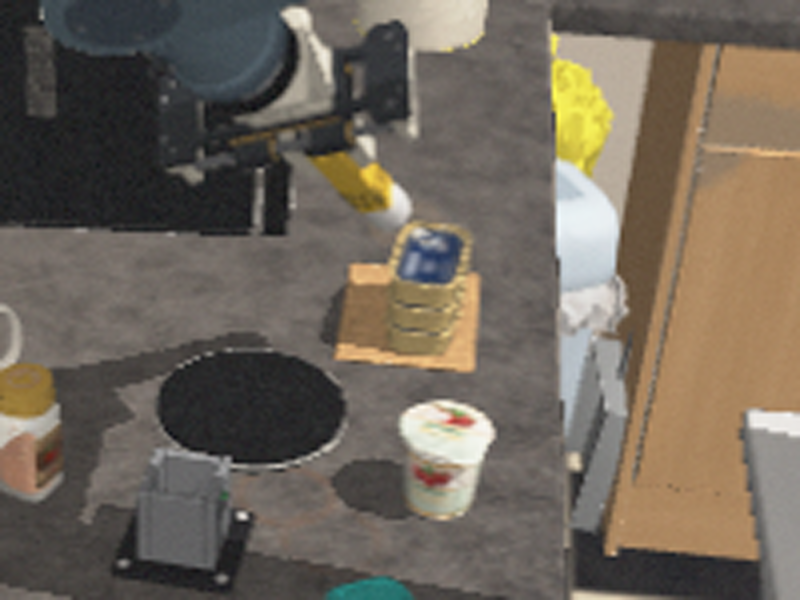

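The picture shows a neat column of three (lid at crop (430,255)). The torch is held at about 45°, with its lens at crop (400,205) aimed at the lid, and the holder is empty. I'm handing it in.

```bash
python3 -c "
from h import *
print(np.abs(r.get_qd()).max(), r.get_grasp_force(), r.get_t()); print(sign_off())"
```

```text
0.09980116625725095 49.981563091278076 49.3917
the job is handed in; nothing more can be done
None
```

The job was handed in at 49.4 s of the 72 s allowed: both loose tins are stacked on the base tin within about 2 mm by camera, and the torch is held still at about 45° with its lens about 10 cm from the top lid; the hand-in returned no verdict.

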